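# Tidy the laser trolley: cartridges into the drawer, handpiece rest flush with the rail

## Robot

A 6-joint arm with a two-finger parallel gripper is mounted at the origin on the work surface. World frame = base frame: x ahead of the robot, y to its left, z up, the work surface at z = 0. Lengths are in mm, angles in rad, forces in N, time in s.
With the tool pointing down it reaches from about 300 to 775 mm from the base axis. Payload 14.6 kg.
Tool frame: the origin (TCP) lies midway between the tips of the shut fingers; the grasp point (between the pads) lies 19 mm behind it (manip.hold_point_z is the distance from the TCP to the grasp point, in mm); z points along the fingers, y is the direction in which the jaws open and shut (so a half turn about z gives the same grasp; the last joint's range is limited). The gripper opens to 94 mm and grips with 3 to 60 N. Pads are 16 mm wide; open, the fingers measure 119 mm over their backs; the gripper's body (75 mm by 177 mm) begins 78 mm behind the grasp point.
Start: joints at [1.163, 0.3, 1.521, -0, 1.321, -0.067], TCP at [183.83, 518.359, 205.446] pointing down, gripper open.
Joint ranges: [-3.03, 3.03], [-0.79, 2.21], [0.23, 2.52], [-1.04, 4.18], [0, 3.07], [-2.55, 2.55]. Speed limits (rad/s): [2.22, 2.22, 2.57, 3.14, 3.14, 3.14].

## Interface

Orientations are given as [roll, pitch, yaw] about the fixed x, y, z axes, in that order (R = Rz(yaw) Ry(pitch) Rx(roll)).
In Python, from cell import manip gives the robot as it stands.
- The arm moves only by the shell command python3 -m crank 'ROWS' [OPENING] [FORCE]. ROWS is JSON, a list of rows, each an object with "offset": the shift along the world's x, y, z in m, a list of three; "spin": the turn about the world's z in degrees. In form: [{"offset": [dx, dy, dz], "spin": spin}, ...]. A call has exactly 8 rows; each row is the pose to reach, as a shift and turn from the pose measured when the call began; what a row does not reach only later rows make up. A row lasts 1/12 s, in which the tool goes at most 41.7 mm and 7.16 degrees, less where a joint would pass 70% of its speed; a pose out of reach is approached as far as the arm can. A call with a gripper value outside its range is refused whole. OPENING is the opening, from 0 (shut) to 1 (fully open), set as the call begins (- or left out, the last holds). The fingers move at their own pace and stop on an object; FORCE is the grip in N (left out, the last holds). Time passes only in rows, so rows that repeat a pose let the fingers close, or fill a call up. It gives the time, the measured TCP pose, the force and the opening at its end, in the units of the state.
- manip.read_state(): the state, without advancing time (a new reading comes with each control period).
- manip.camera(name): name is "scene" or "top"; returns a dict with "pixels" (480x640x3 uint8, red, green, blue), "fx", "fy", "cx", "cy" (pixels), "extrinsics" (4x4, takes a point from world to camera coordinates). Camera axes: x right, y down, z forward; pixel columns grow to the right and rows downward; lengths in mm; the calibration is good to about 2 mm. A picture is of the moment at which its call begins. There is no depth.
- manip.sign_off(): hands the job in, once; it reports no verdict.
Trained networks look in a picture, given as the dict that the camera call returned (one of the last four; its "shot" number tells which), for a name from the list of things; names that differ only in an ending like _2 or _b are one class to them, and where a whole thing is asked for, a point or a joint stands for the part that bears it (a point fixed in the world has none). Each returns a list of dicts, best first, with "conf" (0 to 1); they miss things now and then, are a little off and sometimes report something else, mostly with a low value. They report only what shows in the picture. A call takes as long as a camera call. They do not tell look-alikes from the thing itself.
- manip.search_frame(picture, name): "location" ([x, y, z] in mm, in world coordinates, good to about 4 mm: the middle of the surface that is visible of it).
- manip.masks_of(picture, name): "mask" (480x640 bool, what is visible of it).
The state is a dict: "clock": time; "joints": joint angles; "qd": joint speeds; "effort": joint torques, N m; "eef_pos": TCP position; "eef_rot": TCP orientation; "wrist_force": force on the tool from outside, world axes, zero at the start; "moment": the same for the moment, N m; "finger_gap": finger opening in mm.
Only numpy, scipy, OpenCV 4.12 (cv2) and the standard library are available. Lean on these libraries where they do the work, as an engineer would, in place of code of your own. Each camera call takes 0.05 s, during which the arm holds its last target. There are 200 camera calls.

## Task

Tidy this trolley after a treatment: put every blue treatment cartridge on the table top into the open drawer of the low white unit and slide the drawer fully shut. Also push the long grey handpiece rest at its two ends, without lifting it off the table top, until it lies parallel and flush along the steel rail behind it. Leave the gel bottle, the steel pot and the goggles alone.

Things in the scene. Friction and masses are not known exactly. Their poses are not given: they have to be found in the camera images.
- rest: handpiece rest: straight grey bar with black cradles on top and blue end caps, 260 mm long (own y), 44 mm wide (own x), 32 mm high (seen-only cradle ribs to 37 mm), 0.4 to 0.9 kg, loose, flat on the table top in front of (robot side of) the rail; origin at the centre of its underside; slides on the table with a push of a few newtons
- rest_left (a point): point at the middle of the rest's own +y end, on its centre line (22 mm from either long face), 16 mm above its underside
- rest_right (a point): the same at the rest's own -y end
- rail_face (a point): middle of the near face of the fixed steel rail, 16 mm above the table top: the rail is 340 mm long (its y), 34 mm high, 12 mm thick; its near face is flat and is the plane x = 0 of this frame, its x points away from the robot into the rail. The rest starts on the -x side and is flush when both end points are at x = -22 mm
- drawer (a joint): drawer slide in m: 0 = fully shut, grows as it is pulled out towards the robot (along the drawer frame's -x), stops at 0.18; starts well open (0.16 to 0.175); about 1.2 N of friction and light damping; it stays where it is left
- drawer_floor (a point): centre of the drawer's inner floor, 14 mm above the table top; moves with the drawer. x points into the unit (the way to push it shut), y across. Inside 212 x 212 mm, side walls 46 mm high over the floor; the front panel's outer face is at x = -122 mm, 236 mm wide, its top edge 69 mm above the table. With the drawer out by d, the inside from x = -106 mm to about x = d - 110 mm is uncovered
- unit_top (a point): middle of the top of the fixed low white drawer unit, 89 mm above the table; unit 260 mm deep (x), 240 mm wide (y); front towards -x. Its top leaves 65 mm clear above the drawer floor for what lies in it
- drawer_tab (a point): middle of the steel pull tab standing on the top edge of the drawer front: 50 mm wide (y), 10 mm thick (x), its top 90 mm above the table and 11 mm over this point; can be pinched from above
- cart1: blue plastic treatment cartridge, a block 56 x 28 x 26 mm (own x, y, z), 60 g, white band towards one end; origin at the centre of its underside, own x along its length; starts lying flat on the table at any yaw; may be absent (None)
- cart2: blue plastic treatment cartridge, a block 56 x 28 x 26 mm (own x, y, z), 60 g, white band towards one end; origin at the centre of its underside, own x along its length; starts lying flat on the table at any yaw; may be absent (None)
- cart3: blue plastic treatment cartridge, a block 56 x 28 x 26 mm (own x, y, z), 60 g, white band towards one end; origin at the centre of its underside, own x along its length; starts lying flat on the table at any yaw; may be absent (None)
- cart4: blue plastic treatment cartridge, a block 56 x 28 x 26 mm (own x, y, z), 60 g, white band towards one end; origin at the centre of its underside, own x along its length; starts lying flat on the table at any yaw; may be absent (None)
- cart5: blue plastic treatment cartridge, a block 56 x 28 x 26 mm (own x, y, z), 60 g, white band towards one end; origin at the centre of its underside, own x along its length; starts lying flat on the table at any yaw; may be absent (None)
- gel: bystander: amber gel bottle with white cap, 54 mm diameter, 130 mm high, beyond the rail; origin at the centre of its underside
- pot: bystander: small open steel pot, 72 mm diameter, 50 mm high, on the left; origin at the centre of its underside
- goggles: bystander: black protective goggles with green lenses, 150 mm wide (y), 36 mm high, lying beyond the work; origin at the underside of the lens frame
Not all that is in view belongs to the job. Leave any orange or yellow look-alike of the cart4 alone.

How it is judged:
By the outcome, as a careful person would: the job done as asked, in the order asked, and still so for the second after the job is handed in, with the robot touching nothing.
Of cart1, cart2, cart3, cart4, cart5 only 3 to 5 are there at a start; the rules pass over those that are not, and their reading is None.
At some moment in a run one of rest, cart1, cart2, cart3, cart4, cart5 may be knocked a few centimetres aside while the robot is not near it.
Once in a run the grip may slacken for a moment while it holds something.
It also fails if it takes over 210 s, if anything falls off the work surface, if the arm or the gripper's body presses on something with over 40 N, if the wrist force passes 120 N, or if a joint passes its speed limit or range.

## Working session

There is one attempt and no reset: what is moved stays moved. The work goes in short steps, Python scripts to look and compute and a shell command to move; the robot and the scene stay as the last step left them, time stands still between calls to the robot, and variables do not carry over. Pictures are saved under pics/ and viewed, about 12 in all and at most 16, crops included, and the job is handed in when it is done.

```bash
ls; mkdir -p pics; python3 - <<'E'
from cell import manip
import cv2
print(manip.read_state())
for n in("top","scene"):
    p=manip.camera(n); cv2.imwrite(f"pics/{n}0.png",p["pixels"][:,:,::-1]); print(n,p["fx"],p["fy"],p["cx"],p["cy"],p["extrinsics"])
    for k in("cart1","rest_left","rest","drawer_tab","drawer_floor","unit_top","rail_face","pot"):
        try:
            for d in manip.search_frame(p,k): print(k,round(d["conf"],2),[round(v) for v in d["location"]])
        except Exception as e: print(k,e)
E
```

```text
pics
{'clock': 0.0, 'joints': array([ 1.16338322e+00,  3.00487991e-01,  1.52155855e+00, -1.53248505e-05,
        1.32070231e+00, -6.65642694e-02]), 'qd': array([-6.00515657e-04, -1.03682150e-03, -8.40339723e-04,  5.18139484e-04,
       -9.40520837e-05, -6.62693098e-04]), 'effort': array([ 2.94448755e-04, -5.31809700e+01, -3.52731299e+01,  7.07899220e-02,
        2.45124620e-02, -6.45804903e-05]), 'eef_pos': array([183.74479935, 518.12890582, 204.88659679]), 'eef_rot': array([-3.14043802e+00, -6.20941071e-05,  2.80074758e+00]), 'wrist_force': array([-0.1821845 ,  0.6435353 , -0.50497088]), 'moment': array([0.02451884, 0.01561619, 0.01872473]), 'finger_gap': 94.11840308680515}
top 559.292359203183 559.292359203183 321.30202391704046 239.53939616402667 [[-2.54128176e-02 -9.99644137e-01  8.11102520e-03  2.07928972e+01]
 [-9.95710706e-01  2.45891104e-02 -8.91939735e-02  6.46941376e+02]
 [ 8.89627898e-02 -1.03429048e-02 -9.95981248e-01  1.55961014e+03]
 [ 0.00000000e+00  0.00000000e+00  0.00000000e+00  1.00000000e+00]]
cart1 0.67 [605, -2, 29]
cart1 0.63 [506, 461, 27]
cart1 0.63 [447, 31,
[... 500 characters left out ...]
e-02  3.47175282e+01]
 [ 5.91224662e-01  3.58482540e-03 -8.06498945e-01 -2.96098382e+02]
 [-8.05801943e-01 -3.91763553e-02 -5.90887842e-01  1.96047018e+03]
 [ 0.00000000e+00  0.00000000e+00  0.00000000e+00  1.00000000e+00]]
cart1 0.91 [711, -63, 27]
cart1 0.89 [462, 380, 20]
cart1 0.85 [614, 0, 23]
cart1 0.83 [447, 34, 22]
cart1 0.7 [516, 466, 22]
cart1 0.54 [523, -60, 21]
rest_left 0.79 [595, 217, 33]
rest_left 0.61 [572, -271, 26]
rest 0.96 [598, 220, 31]
drawer_tab 0.85 [573, -270, 23]
drawer_floor 0.67 [572, -270, 18]
unit_top 0.56 [678, -397, 73]
unit_top 0.54 [693, 240, 29]
unit_top 0.32 [572, -269, 17]
rail_face 0.82 [691, 238, 28]
rail_face 0.34 [462, 381, 24]
pot 0.96 [670, 482, 33]
```

View pics/top0.png

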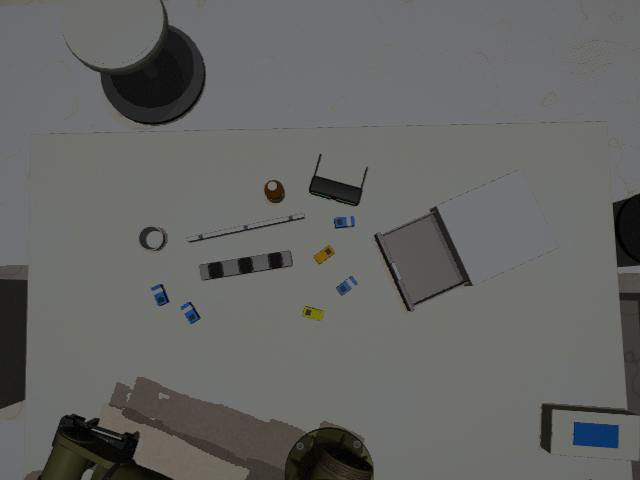

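View pics/scene0.png

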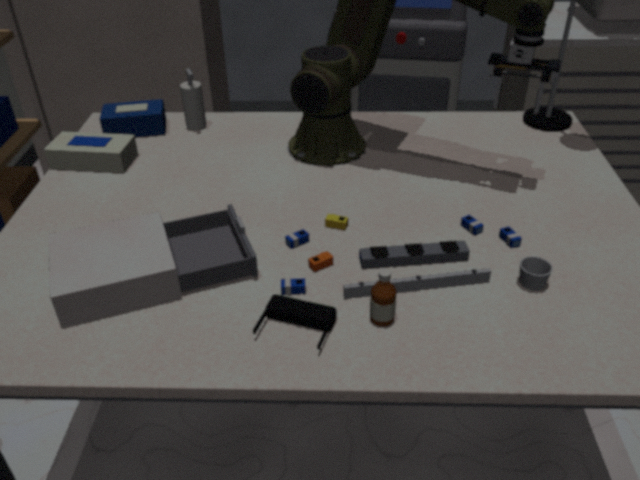

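```bash
cat > h.py <<'E'
import numpy as np, cv2
from scipy.optimize import minimize
from cell import manip
def proj(p,P):
    E=np.array(p["extrinsics"]);c=np.atleast_2d(P)@E[:3,:3].T+E[:3,3]
    return np.c_[p["fx"]*c[:,0]/c[:,2]+p["cx"],p["fy"]*c[:,1]/c[:,2]+p["cy"]]
def back(p,uv,z):
    E=np.array(p["extrinsics"]);R=E[:3,:3];o=-R.T@E[:3,3]
    d=R.T@np.array([(uv[0]-p["cx"])/p["fx"],(uv[1]-p["cy"])/p["fy"],1]);return o+d*(z-o[2])/d[2]
def box(x,y,a,L,z0=0):
    c,s=np.cos(a),np.sin(a)
    return np.array([[x+c*i*L[0]/2-s*j*L[1]/2,y+s*i*L[0]/2+c*j*L[1]/2,z0+k*L[2]] for i in(-1,1) for j in(-1,1) for k in(0,1)])
S=4
def sil(p,q,L,z0,r):
    uv=(proj(p,box(*q,L,z0))+.5-r[:2])*S
    m=np.zeros((r[3]*S,r[2]*S),np.uint8);cv2.fillConvexPoly(m,cv2.convexHull(np.round(uv*16).astype(np.int32)),1,shift=4);return m>0
def fit(obs,q0,L,z0=0,yaws=None):
    """obs: [(pic,mask)] -> x,y,yaw,IoU"""
    R=[]
    for p,m in obs:
        x,y,w,h=cv2.boundingRect(m.astype(np.uint8));r=np.array([x-12,y-12,w+24,h+24])
        M=np.zeros((480+200,640+200),np.uint8);M[100:580,100:740]=m
        M=M[r[1]+100:r[1]+100+r[3],r[0]+100:r[0]+100+r[2]]
        R.append((p,r,cv2.resize(M*255,None,fx=S,fy=S,interpolation=cv2.INTER_LINEAR)>127))
    def f(q):
        t=0
        for p,r,M in R:
            s=sil(p,q,L,z0,r);t+=1-(s&M).sum()/max(1,(s|M).sum())
        return t/len(R)
    best=None
    for a in (yaws if yaws is not None else np.arange(0,np.pi,np.pi/8)):
        o=minimize(f,[q0[0],q0[1],a],method="Nelder-Mead",options=dict(initial_simplex=[[q0[0],q0[1],a],[q0[0]+8,q0[1],a],[q0[0],q0[1]+8,a],[q0[0],q0[1],a+.2]],xatol=.05,fatol=1e-4))
        if best is None or o.fun<best.fun: best=o
    return [*np.round(best.x[:2],1),round(float(np.degrees(best.x[2])),1),round(1-best.fun,2)]
def cams(): return manip.camera("top"),manip.camera("scene")
def hue(p,m):
    h=cv2.cvtColor(p["pixels"],cv2.COLOR_RGB2HSV)[m];h=h[h[:,1]>120];return np.median(h[:,0]) if len(h) else -1
def carts(ps):
    """blue cartridges, fitted in both cameras; grouped by table position"""
    G=[]
    for p in ps:
        for d in manip.masks_of(p,"cart1"):
            m=d["mask"].astype(bool)
            if m.sum()<60 or not 100<hue(p,m)<130: continue
            v,u=np.nonzero(m);b=back(p,(u.mean(),v.mean()),18)[:2]
            g=[g for g in G if np.linalg.norm(g[0]-b)<35]
            if g:
                if all(x[0] is not p for x in g[0][1]): g[0][1].append((p,m))
            else: G.append((b,[(p,m)]))
    return [(len(o),*fit(o,b,(56,28,26))) for b,o in G]
def rest(ps):
    o=[]
    for p in ps:
        d=manip.masks_of(p,"rest")
        if d: o.append((p,d[0]["mask"].astype(bool)))
    v,u=np.nonzero(o[0][1]);b=back(o[0][0],(u.mean(),v.mean()),20)[:2]
    return len(o),fit(o,b,(44,260,32),yaws=[-.3,-.1,.1,.3])
def save(p,name,roi,k=4):
    x,y,w,h=roi;cv2.imwrite(f"pics/{name}.png",cv2.convertScaleAbs(cv2.resize(p["pixels"][y:y+h,x:x+w,::-1],None,fx=k,fy=k,interpolation=cv2.INTER_CUBIC),alpha=1.5))
E
python3 - <<'E'
from h import *
ps=cams()
for c in carts(ps): print(c)
print("rest",rest(ps))
o=[]
for p in ps:
    d=manip.masks_of(p,"rail_face"); print([(round(x["conf"],2),x["mask"].sum()) for x in d]); 
    if d:o.append((p,d[0]["mask"].astype(bool)))
print("rail",fit(o,(690,225),(12,340,34),yaws=[-.3,-.15,0,.15,.3]), fit(o[:1],(690,225),(12,340,34),yaws=[.15]))
save(ps[0],"dr",(360,160,200,150))
E
```

```text
(2, np.float64(451.6), np.float64(382.4), 31.3, np.float64(0.92))
(2, np.float64(698.5), np.float64(-62.3), 96.4, np.float64(0.89))
(2, np.float64(505.9), np.float64(467.0), 22.2, np.float64(0.87))
(2, np.float64(515.8), np.float64(-63.0), 125.8, np.float64(0.91))
rest (2, [np.float64(581.3), np.float64(220.8), 7.7, np.float64(0.92)])
[(0.88, np.int64(615))]
[(0.6, np.int64(1746))]
rail [np.float64(688.4), np.float64(220.1), 10.5, np.float64(0.8)] [np.float64(688.3), np.float64(218.8), 10.4, np.float64(0.84)]
```

View pics/dr.png

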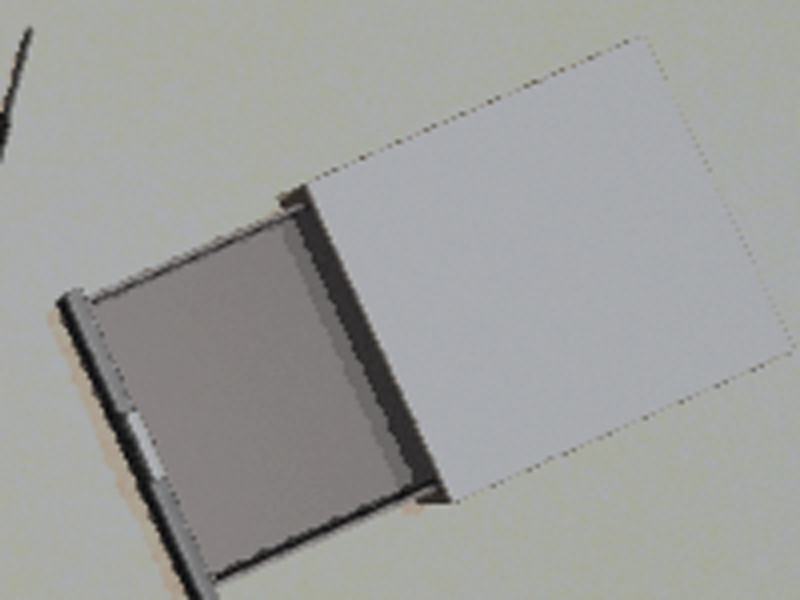

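```bash
python3 - <<'E'
from h import *
p=manip.camera("top")
f=lambda u,v,z: back(p,(360+u/4-.4,160+v/4-.4),z)[:2].round(1)
C=np.array([f(305,185,89),f(640,37,89),f(793,350,89),f(450,503,89)]);print(C,C.mean(0))
fr=(C[0]+C[3])/2;bk=(C[1]+C[2])/2;d=bk-fr;w=C[0]-C[3];print(np.linalg.norm(d),np.degrees(np.arctan2(d[1],d[0])),np.linalg.norm(w),np.degrees(np.arctan2(w[1],w[0])))
print("front inner-top-left corner etc",f(70,295,69),f(82,290,69),f(200,600,69),"tab",f(144,447,90))
E
```

```text
[[ 727.1 -312.3]
 [ 824.9 -549.2]
 [ 605.1 -641.8]
 [ 506.8 -401.4]] [ 665.975 -476.175]
258.007025098155 -67.6645574346961 237.63606628624368 22.020795238923206
front inner-top-left corner etc [ 657.1 -150.1] [ 660.4 -158.6] [ 445. -232.] tab [ 550.  -194.6]
```

```bash
python3 -m crank '[{"offset":[0.04,-0.006,-0.012],"spin":6},{"offset":[0.08,-0.012,-0.025],"spin":12},{"offset":[0.12,-0.018,-0.037],"spin":18},{"offset":[0.16,-0.025,-0.05],"spin":24},{"offset":[0.2,-0.031,-0.062],"spin":30},{"offset":[0.24,-0.037,-0.075],"spin":36},{"offset":[0.28,-0.044,-0.087],"spin":42},{"offset":[0.322,-0.051,-0.1],"spin":42}]' 0.75 25
python3 -m crank '[{"offset":[0,0,-0.01],"spin":0},{"offset":[0,0,-0.02],"spin":0},{"offset":[0,0,-0.03],"spin":0},{"offset":[0,0,-0.04],"spin":0},{"offset":[0,0,-0.05],"spin":0},{"offset":[0,0,-0.05],"spin":0},{"offset":[0,0,-0.05],"spin":0},{"offset":[0,0,-0.05],"spin":0}]'
python3 - <<'E'
from h import *
s=manip.read_state();print(s)
p=manip.camera("scene");save(p,"a1",(440,160,140,105),5)
E
```

```text
clock: 2.02
eef_pos: [500.4, 467.9, 107.0]
eef_rot: [3.142, 0.0, -2.743]
wrist_force: [-0.8, -0.1, 0.8]
finger_gap: 70.3
clock: 2.68
eef_pos: [500.3, 468.3, 57.8]
eef_rot: [3.141, 0.001, -2.742]
wrist_force: [0.1, -1.3, 1.1]
finger_gap: 70.3
{'clock': 2.6833, 'joints': array([ 6.98971147e-01,  7.37116150e-01,  1.22086071e+00,  1.37666383e-06,
        1.18254956e+00, -1.27140951e+00]), 'qd': array([-0.00364292, -0.00330024, -0.00460187,  0.00062757,  0.00108412,
       -0.00137335]), 'effort': array([ 1.45217143e-01, -7.27352142e+01, -3.25074112e+01,  9.36417840e-03,
        5.97907486e-02,  4.86351331e-03]), 'eef_pos': array([500.32235001, 468.34856232,  57.80794475]), 'eef_rot': array([ 3.14127697e+00,  1.01843161e-03, -2.74200901e+00]), 'wrist_force': array([ 0.0690629 , -1.27672999,  1.05670489]), 'moment': array([0.07059194, 0.034729  , 0.01937744]), 'finger_gap': 70.31359400253982}
```

View pics/a1.png

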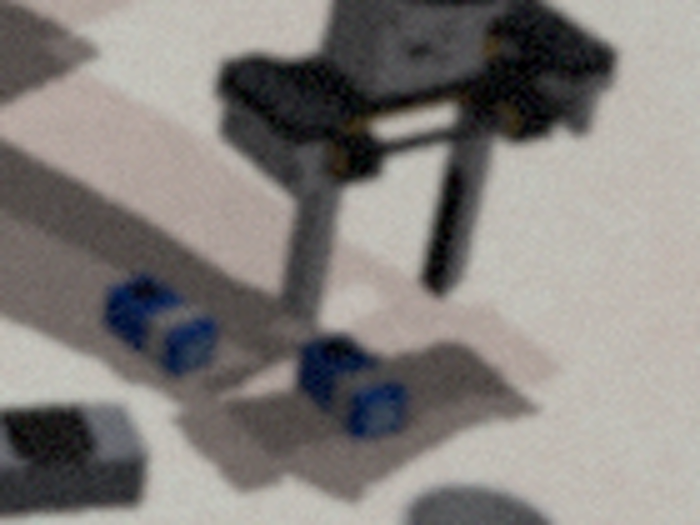

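```bash
python3 -m crank '[{"offset":[0.006,-0.001,-0.01],"spin":0},{"offset":[0.006,-0.001,-0.022],"spin":0},{"offset":[0.006,-0.001,-0.034],"spin":0},{"offset":[0.006,-0.001,-0.044],"spin":0},{"offset":[0.006,-0.001,-0.052],"spin":0},{"offset":[0.006,-0.001,-0.053],"spin":0},{"offset":[0.006,-0.001,-0.053],"spin":0},{"offset":[0.006,-0.001,-0.053],"spin":0}]'
python3 -m crank '[{"offset":[0,0,0],"spin":0},{"offset":[0,0,0],"spin":0},{"offset":[0,0,0],"spin":0},{"offset":[0,0,0],"spin":0},{"offset":[0,0,0],"spin":0},{"offset":[0,0,0],"spin":0},{"offset":[0,0,0],"spin":0},{"offset":[0,0,0],"spin":0}]' 0 25
python3 -m crank '[{"offset":[0,0,0.02],"spin":0},{"offset":[0,0,0.04],"spin":0},{"offset":[0,0,0.065],"spin":0},{"offset":[0,0,0.09],"spin":0},{"offset":[0,0,0.115],"spin":0},{"offset":[0,0,0.135],"spin":0},{"offset":[0,0,0.14],"spin":0},{"offset":[0,0,0.14],"spin":0}]'
```

```text
clock: 3.4
eef_pos: [506.6, 467.5, 5.3]
eef_rot: [3.141, 0.002, -2.742]
wrist_force: [-0.2, 0.5, -1.2]
finger_gap: 70.7
clock: 4.07
eef_pos: [506.7, 467.5, 5.3]
eef_rot: [3.141, 0.002, -2.742]
wrist_force: [0.3, 0.9, 0.6]
finger_gap: 27.7
clock: 4.73
eef_pos: [507.0, 467.8, 146.6]
eef_rot: [3.14, 0.004, -2.742]
wrist_force: [-0.6, -0.4, -0.7]
finger_gap: 27.8
```

```bash
python3 -m crank '[{"offset":[0.007,-0.038,0],"spin":-5},{"offset":[0.014,-0.076,0],"spin":-10},{"offset":[0.021,-0.114,0],"spin":-15},{"offset":[0.028,-0.152,0],"spin":-20},{"offset":[0.035,-0.19,0],"spin":-25},{"offset":[0.042,-0.228,0],"spin":-30},{"offset":[0.048,-0.266,0],"spin":-35},{"offset":[0.054,-0.304,0],"spin":-40}]'
python3 -m crank '[{"offset":[0.007,-0.038,0],"spin":-6},{"offset":[0.014,-0.076,0],"spin":-12},{"offset":[0.021,-0.114,0],"spin":-18},{"offset":[0.028,-0.152,0],"spin":-24},{"offset":[0.035,-0.19,0],"spin":-30},{"offset":[0.042,-0.228,0],"spin":-36},{"offset":[0.048,-0.266,0],"spin":-42},{"offset":[0.054,-0.304,0],"spin":-48}]'
```

```text
clock: 5.4
eef_pos: [560.3, 161.8, 144.6]
eef_rot: [-3.142, 0.002, 2.839]
wrist_force: [0.3, -0.0, -0.6]
finger_gap: 27.5
clock: 6.07
eef_pos: [613.6, -144.0, 142.5]
eef_rot: [-3.139, 0.0, 1.996]
wrist_force: [0.7, 0.7, -0.8]
finger_gap: 27.7
```

```bash
python3 -m crank '[{"offset":[0.008,-0.037,0],"spin":-2},{"offset":[0.015,-0.074,0],"spin":-2},{"offset":[0.023,-0.11,0],"spin":-2},{"offset":[0.03,-0.14,0],"spin":-2},{"offset":[0.031,-0.146,0],"spin":-2},{"offset":[0.031,-0.146,0],"spin":-2},{"offset":[0.031,-0.146,0],"spin":-2},{"offset":[0.031,-0.146,0],"spin":-2}]'
python3 -m crank '[{"offset":[0,0,-0.02],"spin":0},{"offset":[0,0,-0.045],"spin":0},{"offset":[0,0,-0.07],"spin":0},{"offset":[0,0,-0.09],"spin":0},{"offset":[0,0,-0.105],"spin":0},{"offset":[0,0,-0.115],"spin":0},{"offset":[0,0,-0.119],"spin":0},{"offset":[0,0,-0.119],"spin":0}]'
python3 -m crank '[{"offset":[0,0,0],"spin":0},{"offset":[0,0,0],"spin":0},{"offset":[0,0,0],"spin":0},{"offset":[0,0,0.0],"spin":0},{"offset":[0,0,0.02],"spin":0},{"offset":[0,0,0.05],"spin":0},{"offset":[0,0,0.085],"spin":0},{"offset":[0,0,0.12],"spin":0}]' 0.6
python3 - <<'E'
from h import *
ps=cams();save(ps[0],"b1",(290,180,200,150))
for c in carts(ps): print(*c)
E
```

```text
clock: 6.73
eef_pos: [644.5, -288.4, 141.7]
eef_rot: [-3.139, -0.001, 1.962]
wrist_force: [0.1, 0.6, -1.5]
finger_gap: 27.7
clock: 7.4
eef_pos: [644.5, -287.9, 22.4]
eef_rot: [-3.138, -0.001, 1.963]
wrist_force: [0.5, 0.7, -0.6]
finger_gap: 27.8
clock: 8.07
eef_pos: [644.2, -287.8, 144.0]
eef_rot: [-3.138, -0.002, 1.962]
wrist_force: [0.3, -0.1, 0.2]
finger_gap: 56.3
2 516.0 -63.0 126.1 0.88
2 451.0 381.2 211.1 0.89
2 698.7 -61.5 95.4 0.9
1 613.6 -293.6 113.1 0.69
```

View pics/b1.png

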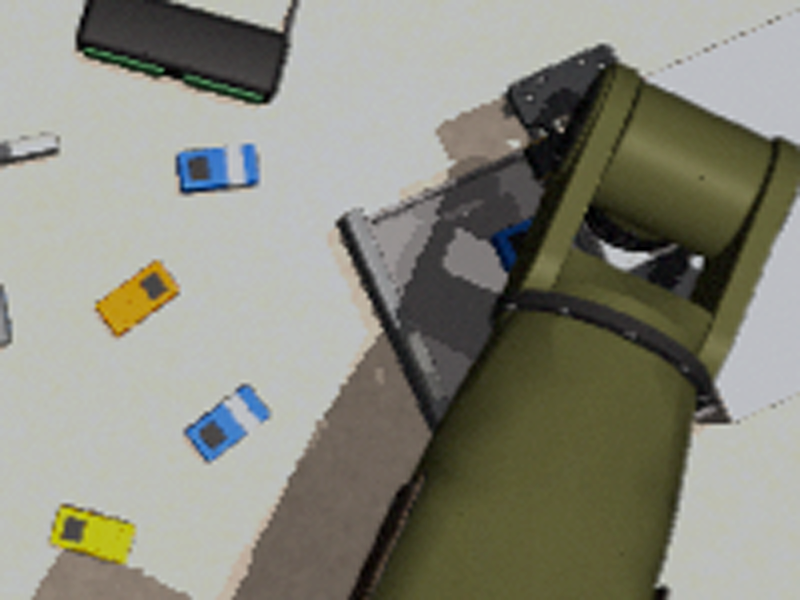

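```bash
python3 -m crank '[{"offset":[0.009,0.038,0],"spin":-4},{"offset":[0.018,0.076,0],"spin":-8},{"offset":[0.027,0.114,0],"spin":-12},{"offset":[0.036,0.152,0],"spin":-16},{"offset":[0.046,0.19,0],"spin":-17},{"offset":[0.0545,0.226,-0.02],"spin":-17},{"offset":[0.0545,0.226,-0.05],"spin":-17},{"offset":[0.0545,0.226,-0.08],"spin":-17}]' 0.52
python3 -m crank '[{"offset":[0,0,0],"spin":0},{"offset":[0,0,0],"spin":0},{"offset":[0,0,0],"spin":0},{"offset":[0,0,0],"spin":0},{"offset":[0,0,0],"spin":0},{"offset":[0,0,0],"spin":0},{"offset":[0,0,0],"spin":0},{"offset":[0,0,0],"spin":0}]'
```

```text
clock: 8.93
eef_pos: [699.1, -59.4, 61.2]
eef_rot: [-3.139, -0.0, 1.669]
wrist_force: [-0.3, -0.6, -0.3]
finger_gap: 49.2
clock: 9.6
eef_pos: [699.2, -59.6, 61.7]
eef_rot: [-3.14, -0.0, 1.669]
wrist_force: [0.2, -0.2, -0.5]
finger_gap: 48.8
```

Down, close and lift.

```bash
python3 -m crank '[{"offset":[0,-0.002,-0.01],"spin":0},{"offset":[0,-0.002,-0.022],"spin":0},{"offset":[0,-0.002,-0.034],"spin":0},{"offset":[0,-0.002,-0.046],"spin":0},{"offset":[0,-0.002,-0.056],"spin":0},{"offset":[0,-0.002,-0.056],"spin":0},{"offset":[0,-0.002,-0.056],"spin":0},{"offset":[0,-0.002,-0.056],"spin":0}]'
python3 -m crank '[{"offset":[0,0,0],"spin":0},{"offset":[0,0,0],"spin":0},{"offset":[0,0,0],"spin":0},{"offset":[0,0,0],"spin":0},{"offset":[0,0,0],"spin":0},{"offset":[0,0,0],"spin":0},{"offset":[0,0,0],"spin":0},{"offset":[0,0,0],"spin":0}]' 0 25
python3 -m crank '[{"offset":[0,0,0.02],"spin":0},{"offset":[0,0,0.04],"spin":0},{"offset":[0,0,0.065],"spin":0},{"offset":[0,0,0.09],"spin":0},{"offset":[0,0,0.115],"spin":0},{"offset":[0,0,0.135],"spin":0},{"offset":[0,0,0.14],"spin":0},{"offset":[0,0,0.14],"spin":0}]'
```

```text
clock: 10.27
eef_pos: [699.5, -61.6, 6.1]
eef_rot: [-3.14, 0.0, 1.669]
wrist_force: [0.2, 0.4, 0.8]
finger_gap: 49.0
clock: 10.93
eef_pos: [699.7, -61.6, 6.6]
eef_rot: [-3.141, 0.0, 1.669]
wrist_force: [-1.1, 0.6, 5.6]
finger_gap: 28.1
clock: 11.6
eef_pos: [700.1, -61.7, 147.6]
eef_rot: [3.14, 0.001, 1.669]
wrist_force: [0.3, -0.6, -1.0]
finger_gap: 27.5
```

```bash
python3 -m crank '[{"offset":[-0.019,-0.034,0],"spin":3},{"offset":[-0.038,-0.068,0],"spin":6},{"offset":[-0.057,-0.102,0],"spin":9},{"offset":[-0.076,-0.136,0],"spin":12},{"offset":[-0.095,-0.17,0],"spin":15},{"offset":[-0.114,-0.204,0],"spin":16.5},{"offset":[-0.133,-0.238,0],"spin":16.5},{"offset":[-0.1485,-0.266,0],"spin":16.5}]'
python3 -m crank '[{"offset":[0,-0.003,0],"spin":0},{"offset":[0,-0.003,-0.02],"spin":0},{"offset":[0,-0.003,-0.05],"spin":0},{"offset":[0,-0.003,-0.08],"spin":0},{"offset":[0,-0.003,-0.105],"spin":0},{"offset":[0,-0.003,-0.118],"spin":0},{"offset":[0,-0.003,-0.122],"spin":0},{"offset":[0,-0.003,-0.122],"spin":0}]'
python3 -m crank '[{"offset":[0,0,0],"spin":0},{"offset":[0,0,0],"spin":0},{"offset":[0,0,0],"spin":0},{"offset":[0,0,0.0],"spin":0},{"offset":[0,0,0.02],"spin":0},{"offset":[0,0,0.05],"spin":0},{"offset":[0,0,0.085],"spin":0},{"offset":[0,0,0.12],"spin":0}]' 0.6
python3 - <<'E'
from h import *
ps=cams()
for c in carts(ps): print(*c)
E
```

```text
clock: 12.27
eef_pos: [549.4, -329.4, 145.3]
eef_rot: [-3.141, -0.002, 1.956]
wrist_force: [0.8, -0.3, -0.4]
finger_gap: 27.6
clock: 12.93
eef_pos: [549.0, -331.9, 21.8]
eef_rot: [-3.14, -0.004, 1.956]
wrist_force: [-0.4, 0.5, -0.2]
finger_gap: 27.9
clock: 13.6
eef_pos: [548.7, -331.7, 143.3]
eef_rot: [-3.139, -0.004, 1.956]
wrist_force: [0.0, -0.6, 1.6]
finger_gap: 56.6
2 451.9 381.8 31.3 0.89
2 643.3 -289.2 112.5 0.63
2 515.8 -61.9 128.4 0.85
2 543.8 -331.3 110.9 0.55
```

```bash
python3 -m crank '[{"offset":[-0.005,0.038,0],"spin":4},{"offset":[-0.01,0.076,0],"spin":8},{"offset":[-0.014,0.114,0],"spin":12},{"offset":[-0.019,0.152,0],"spin":14},{"offset":[-0.024,0.19,0],"spin":14},{"offset":[-0.029,0.228,0],"spin":14},{"offset":[-0.033,0.266,-0.02],"spin":14},{"offset":[-0.033,0.269,-0.05],"spin":14}]' 0.65
python3 -m crank '[{"offset":[0,0,-0.03],"spin":0},{"offset":[0,0,-0.03],"spin":0},{"offset":[0,0,-0.03],"spin":0},{"offset":[0,0,-0.03],"spin":0},{"offset":[0,0,-0.03],"spin":0},{"offset":[0,0,-0.03],"spin":0},{"offset":[0,0,-0.03],"spin":0},{"offset":[0,0,-0.03],"spin":0}]'
```

```text
clock: 14.47
eef_pos: [516.2, -58.7, 93.3]
eef_rot: [3.14, -0.0, 2.204]
wrist_force: [1.3, -0.6, -0.7]
finger_gap: 60.8
clock: 15.13
eef_pos: [516.5, -59.0, 64.0]
eef_rot: [3.14, 0.0, 2.204]
wrist_force: [0.5, -0.2, -0.1]
finger_gap: 61.1
```

```bash
python3 -m crank '[{"offset":[0,-0.003,-0.01],"spin":0},{"offset":[0,-0.003,-0.022],"spin":0},{"offset":[0,-0.003,-0.034],"spin":0},{"offset":[0,-0.003,-0.046],"spin":0},{"offset":[0,-0.003,-0.056],"spin":0},{"offset":[0,-0.003,-0.058],"spin":0},{"offset":[0,-0.003,-0.058],"spin":0},{"offset":[0,-0.003,-0.058],"spin":0}]'
python3 -m crank '[{"offset":[0,0,0],"spin":0},{"offset":[0,0,0],"spin":0},{"offset":[0,0,0],"spin":0},{"offset":[0,0,0],"spin":0},{"offset":[0,0,0],"spin":0},{"offset":[0,0,0],"spin":0},{"offset":[0,0,0],"spin":0},{"offset":[0,0,0],"spin":0}]' 0 25
python3 -m crank '[{"offset":[0,0,0.02],"spin":0},{"offset":[0,0,0.04],"spin":0},{"offset":[0,0,0.065],"spin":0},{"offset":[0,0,0.09],"spin":0},{"offset":[0,0,0.115],"spin":0},{"offset":[0,0,0.135],"spin":0},{"offset":[0,0,0.14],"spin":0},{"offset":[0,0,0.14],"spin":0}]'
```

```text
clock: 15.8
eef_pos: [516.7, -62.0, 6.2]
eef_rot: [3.139, 0.001, 2.204]
wrist_force: [1.8, 0.2, -0.4]
finger_gap: 60.8
clock: 16.47
eef_pos: [516.7, -62.0, 6.3]
eef_rot: [3.139, 0.001, 2.204]
wrist_force: [0.0, -0.0, 2.7]
finger_gap: 27.8
clock: 17.13
eef_pos: [517.2, -62.1, 147.1]
eef_rot: [3.138, 0.002, 2.204]
wrist_force: [0.6, 0.2, -1.1]
finger_gap: 27.8
```

```bash
python3 -m crank '[{"offset":[0.02,-0.032,0],"spin":-4},{"offset":[0.04,-0.064,0],"spin":-8},{"offset":[0.06,-0.096,0],"spin":-12},{"offset":[0.08,-0.128,0],"spin":-14},{"offset":[0.1,-0.161,0],"spin":-14},{"offset":[0.1,-0.161,0],"spin":-14},{"offset":[0.1,-0.161,0],"spin":-14},{"offset":[0.1,-0.161,0],"spin":-14}]'
python3 -m crank '[{"offset":[0,0,-0.01],"spin":0},{"offset":[0,0,-0.03],"spin":0},{"offset":[0,0,-0.055],"spin":0},{"offset":[0,0,-0.08],"spin":0},{"offset":[0,0,-0.105],"spin":0},{"offset":[0,0,-0.118],"spin":0},{"offset":[0,0,-0.123],"spin":0},{"offset":[0,0,-0.123],"spin":0}]'
python3 -m crank '[{"offset":[0,0,0],"spin":0},{"offset":[0,0,0],"spin":0},{"offset":[0,0,0],"spin":0},{"offset":[0,0,0.0],"spin":0},{"offset":[0,0,0.02],"spin":0},{"offset":[0,0,0.05],"spin":0},{"offset":[0,0,0.085],"spin":0},{"offset":[0,0,0.12],"spin":0}]' 0.6
python3 - <<'E'
from h import *
ps=cams()
for c in carts(ps): print(*c)
print(rest(ps))
E
```

```text
clock: 17.8
eef_pos: [616.5, -222.5, 145.1]
eef_rot: [3.14, 0.0, 1.959]
wrist_force: [-0.4, 0.1, -1.6]
finger_gap: 27.9
clock: 18.47
eef_pos: [616.0, -222.0, 21.8]
eef_rot: [3.141, -0.0, 1.96]
wrist_force: [0.1, 0.9, -0.8]
finger_gap: 27.7
clock: 19.13
eef_pos: [615.7, -221.9, 143.1]
eef_rot: [3.141, -0.001, 1.96]
wrist_force: [0.3, -0.3, -0.2]
finger_gap: 56.5
2 451.0 381.8 32.5 0.89
1 620.0 -295.0 90.9 0.78
1 528.4 -337.9 112.5 0.89
1 587.2 -229.3 110.4 0.74
(2, [np.float64(581.3), np.float64(221.4), 7.7, np.float64(0.94)])
```

```bash
python3 -m crank '[{"offset":[-0.01,0.037,0],"spin":-5},{"offset":[-0.02,0.074,0],"spin":-10},{"offset":[-0.03,0.111,0],"spin":-15},{"offset":[-0.04,0.148,0],"spin":-20},{"offset":[-0.05,0.185,0],"spin":-25},{"offset":[-0.06,0.222,0],"spin":-30},{"offset":[-0.071,0.26,0],"spin":-35},{"offset":[-0.081,0.297,0],"spin":-40}]' 0.7
python3 -m crank '[{"offset":[-0.01,0.037,0],"spin":-5},{"offset":[-0.02,0.074,0],"spin":-10},{"offset":[-0.03,0.111,0],"spin":-15},{"offset":[-0.04,0.148,0],"spin":-20},{"offset":[-0.05,0.185,0],"spin":-25},{"offset":[-0.06,0.222,0],"spin":-30},{"offset":[-0.071,0.26,0],"spin":-35},{"offset":[-0.081,0.297,0],"spin":-40}]'
python3 -m crank '[{"offset":[0,0,-0.02],"spin":0},{"offset":[0,0,-0.04],"spin":0},{"offset":[0,0,-0.06],"spin":0},{"offset":[0,0,-0.08],"spin":0},{"offset":[0,0,-0.08],"spin":0},{"offset":[0,0,-0.08],"spin":0},{"offset":[0,0,-0.08],"spin":0},{"offset":[0,0,-0.08],"spin":0}]'
python3 - <<'E'
from h import *
ps=cams()
for c in carts(ps): print(*c)
save(ps[0],"c1",(360,160,200,150))
E
```

```text
clock: 20.1
eef_pos: [533.0, 76.8, 139.1]
eef_rot: [-3.139, -0.001, 1.257]
wrist_force: [0.7, 0.4, -1.1]
finger_gap: 65.7
clock: 20.77
eef_pos: [450.5, 375.4, 137.7]
eef_rot: [-3.139, 0.001, 0.555]
wrist_force: [0.2, 0.0, 1.3]
finger_gap: 65.6
clock: 21.43
eef_pos: [451.0, 375.7, 58.9]
eef_rot: [-3.139, -0.0, 0.555]
wrist_force: [-0.2, 0.4, 1.1]
finger_gap: 65.5
1 548.9 -339.0 -69.6 0.88
2 615.8 -225.2 111.2 0.63
2 642.1 -288.3 110.6 0.59
1 454.9 382.9 29.8 0.94
```

View pics/c1.png

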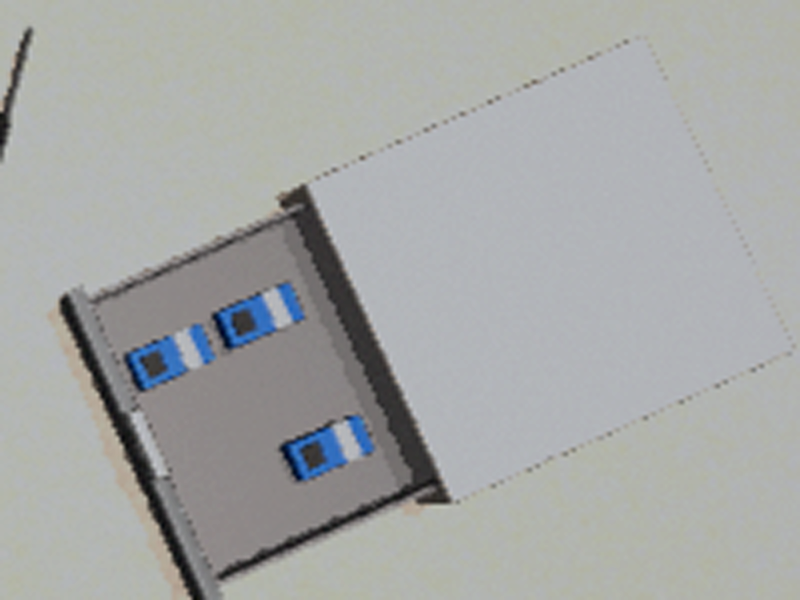

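```bash
python3 -m crank '[{"offset":[0.001,0.006,-0.01],"spin":0},{"offset":[0.001,0.006,-0.022],"spin":0},{"offset":[0.001,0.006,-0.034],"spin":0},{"offset":[0.001,0.006,-0.046],"spin":0},{"offset":[0.001,0.006,-0.053],"spin":0},{"offset":[0.001,0.006,-0.053],"spin":0},{"offset":[0.001,0.006,-0.053],"spin":0},{"offset":[0.001,0.006,-0.053],"spin":0}]'
python3 -m crank '[{"offset":[0,0,0],"spin":0},{"offset":[0,0,0],"spin":0},{"offset":[0,0,0],"spin":0},{"offset":[0,0,0],"spin":0},{"offset":[0,0,0],"spin":0},{"offset":[0,0,0],"spin":0},{"offset":[0,0,0],"spin":0},{"offset":[0,0,0],"spin":0}]' 0 25
python3 -m crank '[{"offset":[0,0,0.02],"spin":0},{"offset":[0,0,0.04],"spin":0},{"offset":[0,0,0.065],"spin":0},{"offset":[0,0,0.09],"spin":0},{"offset":[0,0,0.115],"spin":0},{"offset":[0,0,0.135],"spin":0},{"offset":[0,0,0.14],"spin":0},{"offset":[0,0,0.14],"spin":0}]'
```

```text
clock: 22.3
eef_pos: [452.0, 381.6, 5.7]
eef_rot: [-3.139, -0.0, 0.555]
wrist_force: [-0.4, 0.5, 0.0]
finger_gap: 65.8
clock: 22.97
eef_pos: [452.1, 381.6, 5.8]
eef_rot: [-3.139, -0.0, 0.555]
wrist_force: [0.0, -0.2, 1.8]
finger_gap: 28.1
clock: 23.63
eef_pos: [452.4, 381.9, 146.8]
eef_rot: [-3.139, -0.003, 0.555]
wrist_force: [0.8, 0.6, -0.2]
finger_gap: 27.6
```

```bash
python3 -m crank '[{"offset":[0.004,-0.038,0],"spin":5},{"offset":[0.008,-0.076,0],"spin":10},{"offset":[0.013,-0.114,0],"spin":15},{"offset":[0.017,-0.152,0],"spin":20},{"offset":[0.021,-0.19,0],"spin":25},{"offset":[0.025,-0.228,0],"spin":30},{"offset":[0.03,-0.266,0],"spin":35},{"offset":[0.034,-0.304,0],"spin":40}]'
python3 -m crank '[{"offset":[0.004,-0.038,0],"spin":5},{"offset":[0.008,-0.076,0],"spin":10},{"offset":[0.013,-0.114,0],"spin":15},{"offset":[0.017,-0.152,0],"spin":20},{"offset":[0.021,-0.19,0],"spin":25},{"offset":[0.025,-0.228,0],"spin":30},{"offset":[0.03,-0.266,0],"spin":35},{"offset":[0.034,-0.304,0],"spin":40}]'
```

```text
clock: 24.3
eef_pos: [485.6, 76.1, 145.1]
eef_rot: [-3.137, -0.002, 1.257]
wrist_force: [0.6, 0.5, -0.0]
finger_gap: 27.9
clock: 24.97
eef_pos: [518.9, -229.6, 143.1]
eef_rot: [-3.135, -0.004, 1.96]
wrist_force: [1.2, 0.2, 0.5]
finger_gap: 27.8
```

```bash
python3 -m crank '[{"offset":[0.005,-0.03,0],"spin":0},{"offset":[0.005,-0.031,0],"spin":0},{"offset":[0.005,-0.031,-0.02],"spin":0},{"offset":[0.005,-0.031,-0.05],"spin":0},{"offset":[0.005,-0.031,-0.085],"spin":0},{"offset":[0.005,-0.031,-0.11],"spin":0},{"offset":[0.005,-0.031,-0.12],"spin":0},{"offset":[0.005,-0.031,-0.12],"spin":0}]'
python3 -m crank '[{"offset":[0,0,0],"spin":0},{"offset":[0,0,0],"spin":0},{"offset":[0,0,0],"spin":0},{"offset":[0,0,0.0],"spin":0},{"offset":[0,0,0.02],"spin":0},{"offset":[0,0,0.05],"spin":0},{"offset":[0,0,0.085],"spin":0},{"offset":[0,0,0.12],"spin":0}]' 0.6
python3 -m crank '[{"offset":[-0.02,0.03,0],"spin":0},{"offset":[-0.04,0.06,0],"spin":0},{"offset":[-0.06,0.09,0],"spin":0},{"offset":[-0.08,0.12,0],"spin":0},{"offset":[-0.08,0.15,0],"spin":0},{"offset":[-0.08,0.18,0],"spin":0},{"offset":[-0.08,0.21,0],"spin":0},{"offset":[-0.08,0.21,0],"spin":0}]' 0
python3 - <<'E'
from h import *
ps=cams()
for c in carts(ps): print(*c)
print(rest(ps))
save(ps[0],"d1",(360,160,200,150))
E
```

```text
clock: 25.63
eef_pos: [522.5, -259.8, 20.3]
eef_rot: [-3.132, -0.007, 1.96]
wrist_force: [-0.8, -0.3, 0.0]
finger_gap: 27.8
clock: 26.3
eef_pos: [522.2, -259.6, 141.8]
eef_rot: [-3.132, -0.008, 1.96]
wrist_force: [0.5, -0.6, -0.0]
finger_gap: 56.4
clock: 26.97
eef_pos: [442.0, -46.1, 142.4]
eef_rot: [-3.133, -0.008, 1.962]
wrist_force: [-0.3, -0.2, -0.7]
finger_gap: 6.6
2 547.0 -336.1 111.7 0.71
2 644.2 -291.8 111.5 0.61
1 616.7 -226.4 112.5 0.93
2 520.2 -261.2 113.5 0.7
(2, [np.float64(581.5), np.float64(221.0), 7.6, np.float64(0.95)])
```

View pics/d1.png

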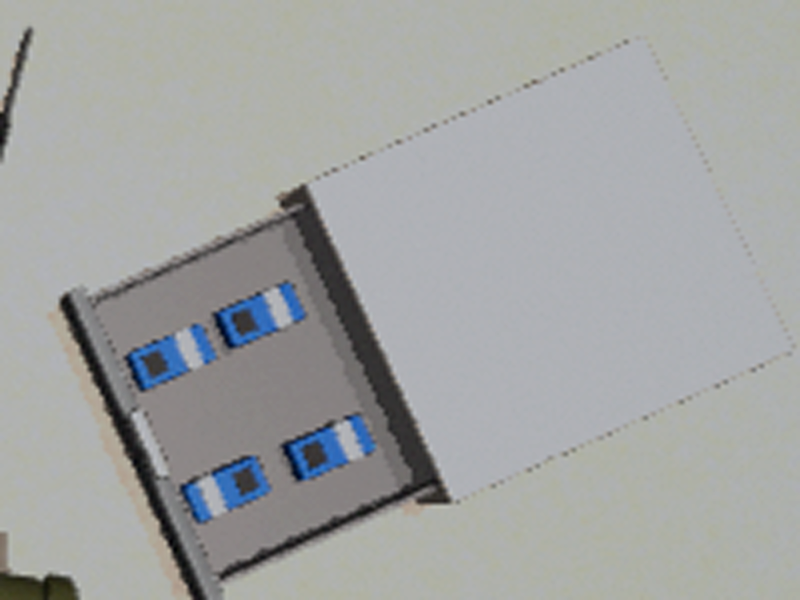

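```bash
python3 -m crank '[{"offset":[0.025,-0.028,0],"spin":0},{"offset":[0.05,-0.056,-0.02],"spin":0},{"offset":[0.075,-0.085,-0.05],"spin":0},{"offset":[0.092,-0.105,-0.08],"spin":0},{"offset":[0.092,-0.105,-0.097],"spin":0},{"offset":[0.092,-0.105,-0.097],"spin":0},{"offset":[0.092,-0.105,-0.097],"spin":0},{"offset":[0.092,-0.105,-0.097],"spin":0}]' 0
python3 -m crank '[{"offset":[0.004,-0.009,0],"spin":0},{"offset":[0.008,-0.019,0],"spin":0},{"offset":[0.011,-0.028,0],"spin":0},{"offset":[0.016,-0.039,0],"spin":0},{"offset":[0.021,-0.051,0],"spin":0},{"offset":[0.026,-0.063,0],"spin":0},{"offset":[0.03,-0.075,0],"spin":0},{"offset":[0.034,-0.085,0],"spin":0}]'
```

```text
clock: 27.93
eef_pos: [534.4, -155.6, 46.3]
eef_rot: [-3.133, -0.007, 1.958]
wrist_force: [-0.3, -0.3, 1.0]
finger_gap: 0.4
clock: 28.6
eef_pos: [568.9, -242.0, 46.9]
eef_rot: [-3.133, -0.006, 1.958]
wrist_force: [0.7, 1.6, 1.9]
finger_gap: 0.3
```

```bash
python3 -m crank '[{"offset":[0.004,-0.011,0],"spin":0},{"offset":[0.009,-0.022,0],"spin":0},{"offset":[0.013,-0.033,0],"spin":0},{"offset":[0.018,-0.044,0],"spin":0},{"offset":[0.022,-0.055,0],"spin":0},{"offset":[0.026,-0.064,0],"spin":0},{"offset":[0.029,-0.072,0],"spin":0},{"offset":[0.032,-0.079,0],"spin":0}]' 0
python3 -m crank '[{"offset":[0.001,-0.003,0],"spin":0},{"offset":[0.002,-0.005,0],"spin":0},{"offset":[0.003,-0.007,0],"spin":0},{"offset":[0.0037,-0.009,0],"spin":0},{"offset":[0.0045,-0.011,0],"spin":0},{"offset":[0.005,-0.0125,0],"spin":0},{"offset":[0.005,-0.0125,0],"spin":0},{"offset":[0.005,-0.0125,0],"spin":0}]' 0
```

```text
clock: 29.27
eef_pos: [601.1, -322.0, 47.1]
eef_rot: [-3.133, -0.006, 1.958]
wrist_force: [-1.4, 1.2, 1.6]
finger_gap: 0.4
clock: 29.93
eef_pos: [606.2, -334.6, 47.2]
eef_rot: [-3.134, -0.006, 1.958]
wrist_force: [0.5, -0.0, 0.2]
finger_gap: 0.5
```

```bash
python3 -m crank '[{"offset":[0.0004,-0.001,0],"spin":0},{"offset":[0.0008,-0.002,0],"spin":0},{"offset":[0.0011,-0.0028,0],"spin":0},{"offset":[0.0011,-0.0028,0],"spin":0},{"offset":[0.0011,-0.0028,0],"spin":0},{"offset":[0.0011,-0.0028,0],"spin":0},{"offset":[0.0011,-0.0028,0],"spin":0},{"offset":[0.0011,-0.0028,0],"spin":0}]' 0
python3 -m crank '[{"offset":[0.0004,-0.001,0],"spin":0},{"offset":[0.0008,-0.002,0],"spin":0},{"offset":[0.0008,-0.002,0],"spin":0},{"offset":[0.0008,-0.002,0],"spin":0},{"offset":[0.0008,-0.002,0],"spin":0},{"offset":[0.0008,-0.002,0],"spin":0},{"offset":[0.0008,-0.002,0],"spin":0},{"offset":[0.0008,-0.002,0],"spin":0}]' 0
```

```text
clock: 30.6
eef_pos: [607.3, -337.4, 47.3]
eef_rot: [-3.134, -0.005, 1.958]
wrist_force: [0.4, -0.2, 0.2]
finger_gap: 0.3
clock: 31.27
eef_pos: [607.9, -339.0, 47.2]
eef_rot: [-3.133, -0.007, 1.958]
wrist_force: [-2.6, 4.3, 2.2]
finger_gap: 0.3
```

```bash
python3 -m crank '[{"offset":[0.0004,-0.001,0],"spin":0},{"offset":[0.0008,-0.002,0],"spin":0},{"offset":[0.0008,-0.002,0],"spin":0},{"offset":[0.0008,-0.002,0],"spin":0},{"offset":[0.0008,-0.002,0],"spin":0},{"offset":[0.0008,-0.002,0],"spin":0},{"offset":[0.0008,-0.002,0],"spin":0},{"offset":[0.0008,-0.002,0],"spin":0}]' 0
python3 -m crank '[{"offset":[0.0008,-0.002,0],"spin":0},{"offset":[0.0008,-0.002,0],"spin":0},{"offset":[0.0008,-0.002,0],"spin":0},{"offset":[0.0008,-0.002,0],"spin":0},{"offset":[0.0008,-0.002,0],"spin":0},{"offset":[0.0008,-0.002,0],"spin":0},{"offset":[0.0008,-0.002,0],"spin":0},{"offset":[0.0008,-0.002,0],"spin":0}]' 0
```

```text
clock: 31.93
eef_pos: [608.0, -339.1, 47.3]
eef_rot: [-3.132, -0.011, 1.958]
wrist_force: [-10.7, 15.2, 9.2]
finger_gap: 0.6
clock: 32.6
eef_pos: [607.9, -339.0, 47.3]
eef_rot: [-3.13, -0.016, 1.959]
wrist_force: [-12.6, 15.7, 9.5]
finger_gap: 0.7
```

```bash
python3 -m crank '[{"offset":[-0.008,0.02,0],"spin":0},{"offset":[-0.02,0.05,0],"spin":3},{"offset":[-0.025,0.085,0.02],"spin":8},{"offset":[-0.03,0.12,0.04],"spin":14},{"offset":[-0.035,0.155,0.06],"spin":20},{"offset":[-0.04,0.19,0.07],"spin":26},{"offset":[-0.045,0.228,0.07],"spin":32},{"offset":[-0.05,0.265,0.07],"spin":38}]' 0
python3 - <<'E'
from h import *
ps=cams()
print(rest(ps),carts(ps));save(ps[0],"e1",(160,160,400,170),2)
p=ps[0]
E
```

```text
clock: 33.27
eef_pos: [557.9, -72.6, 118.4]
eef_rot: [-3.131, -0.014, 2.627]
wrist_force: [0.8, -0.1, 0.0]
finger_gap: -0.0
(2, [np.float64(581.7), np.float64(220.7), 7.4, np.float64(0.94)]) []
```

View pics/e1.png

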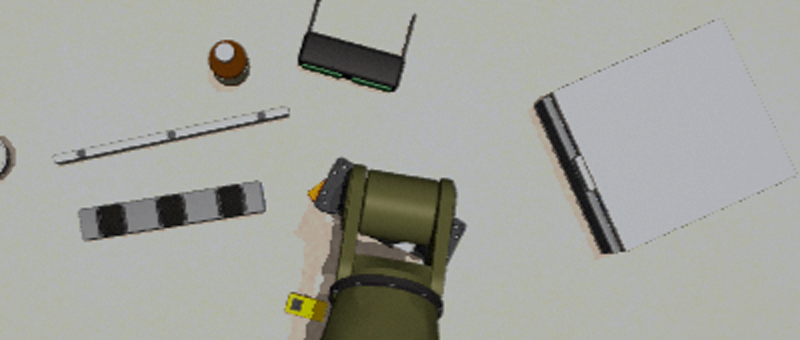

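```bash
python3 -m crank '[{"offset":[-0.002,0.037,0],"spin":6},{"offset":[-0.005,0.074,0],"spin":12},{"offset":[-0.007,0.111,0],"spin":18},{"offset":[-0.01,0.148,0],"spin":24},{"offset":[-0.011,0.177,0],"spin":30},{"offset":[-0.011,0.177,-0.02],"spin":36},{"offset":[-0.011,0.177,-0.05],"spin":40},{"offset":[-0.011,0.177,-0.08],"spin":40}]' 0
python3 -m crank '[{"offset":[0,0,-0.01],"spin":0},{"offset":[0,0,-0.022],"spin":0},{"offset":[0,0,-0.024],"spin":0},{"offset":[0,0,-0.024],"spin":0},{"offset":[0,0,-0.024],"spin":0},{"offset":[0,0,-0.024],"spin":0},{"offset":[0,0,-0.024],"spin":0},{"offset":[0,0,-0.024],"spin":0}]' 0
```

```text
clock: 34.23
eef_pos: [548.0, 101.5, 36.8]
eef_rot: [-3.13, -0.014, -2.961]
wrist_force: [0.7, 0.2, -0.2]
finger_gap: 0.3
clock: 34.9
eef_pos: [548.4, 101.5, 13.5]
eef_rot: [-3.13, -0.013, -2.961]
wrist_force: [0.0, -0.2, 0.3]
finger_gap: 0.7
```

```bash
python3 -m crank '[{"offset":[0.006,0.001,0],"spin":0},{"offset":[0.012,0.002,0],"spin":0},{"offset":[0.017,0.003,0],"spin":0},{"offset":[0.021,0.004,0],"spin":0},{"offset":[0.025,0.0045,0],"spin":0},{"offset":[0.029,0.005,0],"spin":0},{"offset":[0.033,0.006,0],"spin":0},{"offset":[0.037,0.007,0],"spin":0}]' 0
python3 -m crank '[{"offset":[0.004,0.001,0],"spin":0},{"offset":[0.008,0.0015,0],"spin":0},{"offset":[0.012,0.002,0],"spin":0},{"offset":[0.016,0.003,0],"spin":0},{"offset":[0.02,0.0035,0],"spin":0},{"offset":[0.023,0.004,0],"spin":0},{"offset":[0.023,0.004,0],"spin":0},{"offset":[0.023,0.004,0],"spin":0}]' 0
python3 - <<'E'
from h import *
print(rest(cams()))
E
```

```text
clock: 35.57
eef_pos: [585.7, 108.5, 13.4]
eef_rot: [-3.129, -0.013, -2.961]
wrist_force: [-2.8, -2.5, 2.1]
finger_gap: 0.6
clock: 36.23
eef_pos: [609.0, 112.6, 13.4]
eef_rot: [-3.129, -0.012, -2.961]
wrist_force: [-0.3, 0.5, -0.1]
finger_gap: 0.4
(2, [np.float64(597.2), np.float64(226.7), 22.6, np.float64(0.81)])
```

```bash
python3 -m crank '[{"offset":[-0.03,-0.006,0.005],"spin":0},{"offset":[-0.06,-0.006,0.03],"spin":0},{"offset":[-0.085,0.02,0.04],"spin":0},{"offset":[-0.102,0.058,0.04],"spin":0},{"offset":[-0.106,0.098,0.04],"spin":0},{"offset":[-0.106,0.138,0.04],"spin":0},{"offset":[-0.106,0.178,0.04],"spin":0},{"offset":[-0.106,0.2,0.04],"spin":0}]' 0
python3 - <<'E'
from h import *
ps=cams()
print(rest(ps))
E
python3 -m crank '[{"offset":[0,0,-0.01],"spin":0},{"offset":[0,0,-0.03],"spin":0},{"offset":[0,0,-0.04],"spin":0},{"offset":[0,0,-0.04],"spin":0},{"offset":[0,0,-0.04],"spin":0},{"offset":[0,0,-0.04],"spin":0},{"offset":[0,0,-0.04],"spin":0},{"offset":[0,0,-0.04],"spin":0}]' 0
```

```text
clock: 37.1
eef_pos: [502.1, 316.2, 53.9]
eef_rot: [-3.13, -0.011, -2.959]
wrist_force: [-0.3, 0.3, 0.6]
finger_gap: 0.4
(2, [np.float64(597.5), np.float64(226.1), 22.5, np.float64(0.87)])
clock: 37.97
eef_pos: [502.8, 312.7, 14.0]
eef_rot: [-3.13, -0.012, -2.96]
wrist_force: [0.1, -0.1, -0.5]
finger_gap: 0.3
```

```bash
python3 -m crank '[{"offset":[0.008,0.0015,0],"spin":0},{"offset":[0.016,0.003,0],"spin":0},{"offset":[0.022,0.004,0],"spin":0},{"offset":[0.027,0.005,0],"spin":0},{"offset":[0.032,0.006,0],"spin":0},{"offset":[0.037,0.007,0],"spin":0},{"offset":[0.042,0.008,0],"spin":0},{"offset":[0.047,0.009,0],"spin":0}]' 0
python3 -m crank '[{"offset":[0.005,0.001,0],"spin":0},{"offset":[0.011,0.002,0],"spin":0},{"offset":[0.017,0.003,0],"spin":0},{"offset":[0.023,0.004,0],"spin":0},{"offset":[0.029,0.005,0],"spin":0},{"offset":[0.035,0.006,0],"spin":0},{"offset":[0.04,0.0075,0],"spin":0},{"offset":[0.042,0.0075,0],"spin":0}]' 0
python3 - <<'E'
from h import *
ps=cams()
print(rest(ps))
E
```

```text
clock: 38.63
eef_pos: [550.2, 321.9, 13.9]
eef_rot: [-3.13, -0.012, -2.96]
wrist_force: [-2.6, 0.9, 1.7]
finger_gap: 0.1
clock: 39.3
eef_pos: [593.0, 329.4, 13.8]
eef_rot: [-3.13, -0.012, -2.961]
wrist_force: [-3.8, 0.6, 1.9]
finger_gap: 0.4
(2, [np.float64(625.4), np.float64(222.4), -0.2, np.float64(0.72)])
```

```bash
python3 -m crank '[{"offset":[-0.025,-0.005,0],"spin":0},{"offset":[-0.045,-0.01,0.03],"spin":0},{"offset":[-0.05,-0.045,0.05],"spin":0},{"offset":[-0.045,-0.085,0.05],"spin":0},{"offset":[-0.04,-0.125,0.05],"spin":0},{"offset":[-0.035,-0.165,0.05],"spin":0},{"offset":[-0.03,-0.203,0.05],"spin":0},{"offset":[-0.03,-0.203,0.05],"spin":0}]' 0
python3 - <<'E'
from h import *
ps=cams()
print(rest(ps))
E
python3 -m crank '[{"offset":[0,0,-0.01],"spin":0},{"offset":[0,0,-0.03],"spin":0},{"offset":[0,0,-0.05],"spin":0},{"offset":[0,0,-0.05],"spin":0},{"offset":[0,0,-0.05],"spin":0},{"offset":[0,0,-0.05],"spin":0},{"offset":[0,0,-0.05],"spin":0},{"offset":[0,0,-0.05],"spin":0}]' 0
```

```text
clock: 40.17
eef_pos: [563.2, 120.6, 64.2]
eef_rot: [-3.128, -0.011, -2.965]
wrist_force: [1.0, 0.7, 0.8]
finger_gap: 0.5
(2, [np.float64(625.7), np.float64(223.4), 0.4, np.float64(0.79)])
clock: 41.03
eef_pos: [562.9, 127.3, 15.0]
eef_rot: [-3.13, -0.009, -2.96]
wrist_force: [-0.4, -0.7, 0.4]
finger_gap: 0.0
```

```bash
python3 -m crank '[{"offset":[0.009,0.0015,0],"spin":0},{"offset":[0.018,0.003,0],"spin":0},{"offset":[0.025,0.0045,0],"spin":0},{"offset":[0.03,0.0055,0],"spin":0},{"offset":[0.035,0.0065,0],"spin":0},{"offset":[0.039,0.007,0],"spin":0},{"offset":[0.043,0.008,0],"spin":0},{"offset":[0.047,0.009,0],"spin":0}]' 0
python3 -m crank '[{"offset":[0.004,0.001,0],"spin":0},{"offset":[0.008,0.0015,0],"spin":0},{"offset":[0.012,0.002,0],"spin":0},{"offset":[0.016,0.003,0],"spin":0},{"offset":[0.02,0.0035,0],"spin":0},{"offset":[0.024,0.0045,0],"spin":0},{"offset":[0.024,0.0045,0],"spin":0},{"offset":[0.024,0.0045,0],"spin":0}]' 0
python3 -m crank '[{"offset":[-0.025,-0.005,0],"spin":0},{"offset":[-0.045,-0.005,0.03],"spin":0},{"offset":[-0.05,0.025,0.05],"spin":0},{"offset":[-0.055,0.06,0.05],"spin":0},{"offset":[-0.06,0.1,0.05],"spin":0},{"offset":[-0.065,0.14,0.05],"spin":0},{"offset":[-0.065,0.165,0.05],"spin":0},{"offset":[-0.065,0.165,0.05],"spin":0}]' 0
python3 - <<'E'
from h import *
ps=cams()
q=rest(ps)[1];print(q)
a=np.radians(q[2])
for s in(1,-1):
    e=np.array(q[:2])+s*130*np.array([-np.sin(a),np.cos(a)])-[682.5,218.9];print(s,e@[.983,.182])
save(ps[0],"f1",(160,180,200,100))
E
```

```text
clock: 41.7
eef_pos: [609.9, 136.0, 14.9]
eef_rot: [-3.129, -0.01, -2.96]
wrist_force: [-4.2, -3.0, 2.5]
finger_gap: 0.5
clock: 42.37
eef_pos: [634.3, 140.8, 14.8]
eef_rot: [-3.13, -0.009, -2.96]
wrist_force: [-0.1, 1.1, -0.7]
finger_gap: 0.2
clock: 43.03
eef_pos: [568.3, 310.6, 64.9]
eef_rot: [-3.131, -0.008, -2.955]
wrist_force: [-0.7, -0.8, 0.2]
finger_gap: 0.4
[np.float64(633.3), np.float64(235.4), 17.3, np.float64(0.59)]
1 -60.77249464216418
-1 -29.9487053578359
```

View pics/f1.png

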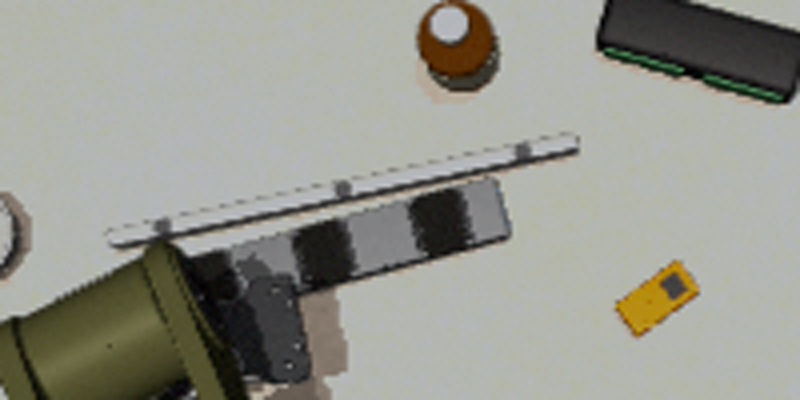

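```bash
python3 -m crank '[{"offset":[-0.003,0,-0.01],"spin":0},{"offset":[-0.005,0,-0.03],"spin":0},{"offset":[-0.005,0,-0.05],"spin":0},{"offset":[-0.005,0,-0.05],"spin":0},{"offset":[-0.005,0,-0.05],"spin":0},{"offset":[-0.005,0,-0.05],"spin":0},{"offset":[-0.005,0,-0.05],"spin":0},{"offset":[-0.005,0,-0.05],"spin":0}]' 0
python3 -m crank '[{"offset":[0.007,0.001,0],"spin":0},{"offset":[0.013,0.002,0],"spin":0},{"offset":[0.019,0.003,0],"spin":0},{"offset":[0.025,0.0045,0],"spin":0},{"offset":[0.031,0.0055,0],"spin":0},{"offset":[0.037,0.0065,0],"spin":0},{"offset":[0.041,0.0075,0],"spin":0},{"offset":[0.041,0.0075,0],"spin":0}]' 0
python3 -m crank '[{"offset":[-0.025,-0.005,0],"spin":0},{"offset":[-0.045,-0.01,0.03],"spin":0},{"offset":[-0.055,-0.045,0.05],"spin":0},{"offset":[-0.05,-0.085,0.05],"spin":0},{"offset":[-0.045,-0.125,0.05],"spin":0},{"offset":[-0.04,-0.165,0.05],"spin":0},{"offset":[-0.03,-0.185,0.05],"spin":0},{"offset":[-0.02,-0.185,0.05],"spin":0}]' 0
python3 - <<'E'
from h import *
ps=cams()
q=rest(ps)[1];print(q)
a=np.radians(q[2])
for s in(1,-1):
    e=np.array(q[:2])+s*130*np.array([-np.sin(a),np.cos(a)])-[682.5,218.9];print(s,e@[.983,.182])
E
```

```text
clock: 43.9
eef_pos: [565.0, 305.0, 15.9]
eef_rot: [-3.13, -0.007, -2.96]
wrist_force: [-0.2, -0.0, 0.3]
finger_gap: 0.2
clock: 44.57
eef_pos: [606.6, 312.6, 15.6]
eef_rot: [-3.13, -0.008, -2.961]
wrist_force: [-0.6, 0.1, 0.1]
finger_gap: 0.6
clock: 45.23
eef_pos: [587.3, 123.5, 66.0]
eef_rot: [-3.129, -0.007, -2.964]
wrist_force: [0.2, -0.0, 0.3]
finger_gap: 0.1
[np.float64(628.7), np.float64(231.8), 9.0, np.float64(0.57)]
1 -47.159654149010095
-1 -53.91554585098982
```

```bash
python3 -m crank '[{"offset":[0,0.003,-0.01],"spin":0},{"offset":[0,0.003,-0.03],"spin":0},{"offset":[0,0.003,-0.05],"spin":0},{"offset":[0,0.003,-0.05],"spin":0},{"offset":[0,0.003,-0.05],"spin":0},{"offset":[0,0.003,-0.05],"spin":0},{"offset":[0,0.003,-0.05],"spin":0},{"offset":[0,0.003,-0.05],"spin":0}]' 0
python3 -m crank '[{"offset":[0.009,0.0015,0],"spin":0},{"offset":[0.018,0.003,0],"spin":0},{"offset":[0.026,0.0045,0],"spin":0},{"offset":[0.032,0.0055,0],"spin":0},{"offset":[0.038,0.007,0],"spin":0},{"offset":[0.044,0.008,0],"spin":0},{"offset":[0.049,0.009,0],"spin":0},{"offset":[0.052,0.0095,0],"spin":0}]' 0
python3 -m crank '[{"offset":[0.001,0,0],"spin":0},{"offset":[0.002,0,0],"spin":0},{"offset":[0.002,0,0],"spin":0},{"offset":[0.002,0,0],"spin":0},{"offset":[0.002,0,0],"spin":0},{"offset":[0.002,0,0],"spin":0},{"offset":[0.002,0,0],"spin":0},{"offset":[0.002,0,0],"spin":0}]' 0
```

```text
clock: 46.1
eef_pos: [586.9, 131.2, 16.5]
eef_rot: [-3.13, -0.006, -2.96]
wrist_force: [-0.5, -0.6, 0.4]
finger_gap: 0.5
clock: 46.77
eef_pos: [639.0, 140.6, 16.6]
eef_rot: [-3.13, -0.007, -2.96]
wrist_force: [-6.3, -2.5, 5.5]
finger_gap: 0.6
clock: 47.43
eef_pos: [640.8, 140.6, 16.6]
eef_rot: [-3.13, -0.007, -2.96]
wrist_force: [-4.8, -0.4, 3.3]
finger_gap: 0.2
```

```bash
python3 -m crank '[{"offset":[0.001,0,0],"spin":0},{"offset":[0.002,0,0],"spin":0},{"offset":[0.002,0,0],"spin":0},{"offset":[0.002,0,0],"spin":0},{"offset":[0.002,0,0],"spin":0},{"offset":[0.002,0,0],"spin":0},{"offset":[0.002,0,0],"spin":0},{"offset":[0.002,0,0],"spin":0}]' 0
python3 -m crank '[{"offset":[0.001,0,0],"spin":0},{"offset":[0.002,0,0],"spin":0},{"offset":[0.002,0,0],"spin":0},{"offset":[0.002,0,0],"spin":0},{"offset":[0.002,0,0],"spin":0},{"offset":[0.002,0,0],"spin":0},{"offset":[0.002,0,0],"spin":0},{"offset":[0.002,0,0],"spin":0}]' 0
```

```text
clock: 48.1
eef_pos: [642.8, 140.6, 16.6]
eef_rot: [-3.13, -0.007, -2.96]
wrist_force: [-2.7, 0.4, 1.8]
finger_gap: 0.3
clock: 48.77
eef_pos: [643.4, 140.7, 16.5]
eef_rot: [-3.13, -0.011, -2.96]
wrist_force: [-15.0, -0.4, 11.0]
finger_gap: 0.5
```

```bash
python3 -m crank '[{"offset":[-0.025,-0.005,0],"spin":0},{"offset":[-0.05,-0.005,0.03],"spin":0},{"offset":[-0.06,0.025,0.05],"spin":0},{"offset":[-0.07,0.06,0.05],"spin":0},{"offset":[-0.075,0.1,0.05],"spin":0},{"offset":[-0.08,0.14,0.05],"spin":0},{"offset":[-0.08,0.18,0.05],"spin":0},{"offset":[-0.08,0.187,0.05],"spin":0}]' 0
python3 -m crank '[{"offset":[0,0,-0.01],"spin":0},{"offset":[0,0,-0.03],"spin":0},{"offset":[0,0,-0.05],"spin":0},{"offset":[0,0,-0.05],"spin":0},{"offset":[0,0,-0.05],"spin":0},{"offset":[0,0,-0.05],"spin":0},{"offset":[0,0,-0.05],"spin":0},{"offset":[0,0,-0.05],"spin":0}]' 0
python3 -m crank '[{"offset":[0.006,0.001,0],"spin":0},{"offset":[0.012,0.002,0],"spin":0},{"offset":[0.018,0.003,0],"spin":0},{"offset":[0.024,0.004,0],"spin":0},{"offset":[0.03,0.0055,0],"spin":0},{"offset":[0.036,0.0065,0],"spin":0},{"offset":[0.038,0.007,0],"spin":0},{"offset":[0.04,0.0075,0],"spin":0}]' 0
```

```text
clock: 49.43
eef_pos: [562.6, 333.2, 66.8]
eef_rot: [-3.131, -0.009, -2.956]
wrist_force: [-0.5, 0.9, 0.1]
finger_gap: 0.3
clock: 50.1
eef_pos: [563.3, 333.2, 18.0]
eef_rot: [-3.132, -0.007, -2.956]
wrist_force: [-0.4, 0.2, -0.1]
finger_gap: 0.7
clock: 50.77
eef_pos: [603.3, 340.7, 17.8]
eef_rot: [-3.132, -0.008, -2.956]
wrist_force: [-3.0, 0.6, 1.6]
finger_gap: 0.9
```

```bash
python3 -m crank '[{"offset":[0.001,0,0],"spin":0},{"offset":[0.002,0,0],"spin":0},{"offset":[0.002,0,0],"spin":0},{"offset":[0.002,0,0],"spin":0},{"offset":[0.002,0,0],"spin":0},{"offset":[0.002,0,0],"spin":0},{"offset":[0.002,0,0],"spin":0},{"offset":[0.002,0,0],"spin":0}]' 0
python3 -m crank '[{"offset":[0.001,0,0],"spin":0},{"offset":[0.002,0,0],"spin":0},{"offset":[0.002,0,0],"spin":0},{"offset":[0.002,0,0],"spin":0},{"offset":[0.002,0,0],"spin":0},{"offset":[0.002,0,0],"spin":0},{"offset":[0.002,0,0],"spin":0},{"offset":[0.002,0,0],"spin":0}]' 0
```

```text
clock: 51.43
eef_pos: [605.2, 340.6, 17.7]
eef_rot: [-3.132, -0.008, -2.956]
wrist_force: [-0.9, 1.1, -0.3]
finger_gap: 0.7
clock: 52.1
eef_pos: [606.8, 340.8, 17.8]
eef_rot: [-3.132, -0.01, -2.956]
wrist_force: [-6.3, 1.2, 2.1]
finger_gap: 0.5
```

```bash
python3 -m crank '[{"offset":[0.001,0,0],"spin":0},{"offset":[0.002,0,0],"spin":0},{"offset":[0.002,0,0],"spin":0},{"offset":[0.002,0,0],"spin":0},{"offset":[0.002,0,0],"spin":0},{"offset":[0.002,0,0],"spin":0},{"offset":[0.002,0,0],"spin":0},{"offset":[0.002,0,0],"spin":0}]' 0
python3 -m crank '[{"offset":[-0.025,-0.005,0],"spin":0},{"offset":[-0.05,-0.01,0.01],"spin":0},{"offset":[-0.07,-0.045,0.03],"spin":0},{"offset":[-0.06,-0.085,0.03],"spin":0},{"offset":[-0.05,-0.125,0.03],"spin":0},{"offset":[-0.03,-0.165,0.03],"spin":0},{"offset":[-0.01,-0.205,0.03],"spin":0},{"offset":[-0.0,-0.22,0.03],"spin":0}]' 0
python3 -m crank '[{"offset":[0,0,-0.01],"spin":0},{"offset":[0,0,-0.02],"spin":0},{"offset":[0,0,-0.03],"spin":0},{"offset":[0,0,-0.03],"spin":0},{"offset":[0,0,-0.03],"spin":0},{"offset":[0,0,-0.03],"spin":0},{"offset":[0,0,-0.03],"spin":0},{"offset":[0,0,-0.03],"spin":0}]' 0
python3 - <<'E'
from h import *
p=manip.camera("top");save(p,"g1",(160,180,200,100))
q=rest([p]);print(q)
E
```

```text
clock: 52.77
eef_pos: [606.9, 340.7, 17.8]
eef_rot: [-3.131, -0.015, -2.956]
wrist_force: [-18.2, -2.5, 8.8]
finger_gap: 0.3
clock: 53.43
eef_pos: [608.4, 116.9, 48.4]
eef_rot: [-3.131, -0.013, -2.958]
wrist_force: [-0.7, -0.4, -0.6]
finger_gap: 0.1
clock: 54.1
eef_pos: [608.5, 117.4, 18.9]
eef_rot: [-3.131, -0.012, -2.957]
wrist_force: [0.2, 0.2, -0.5]
finger_gap: 0.6
(1, [np.float64(657.5), np.float64(233.0), 10.3, np.float64(0.71)])
```

View pics/g1.png

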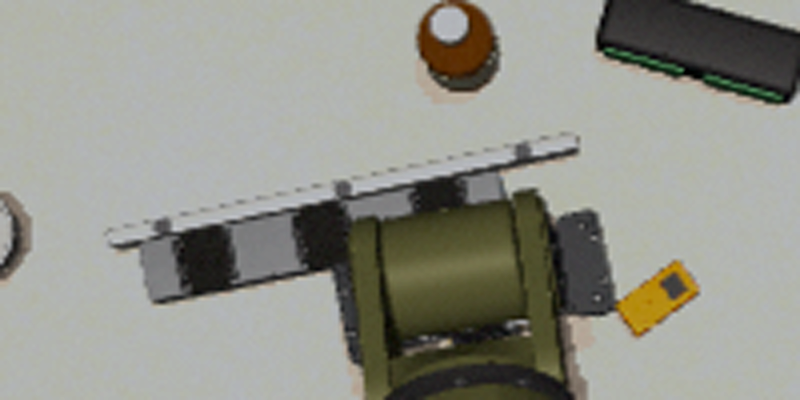

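```bash
python3 -m crank '[{"offset":[0.006,0.001,0],"spin":0},{"offset":[0.012,0.002,0],"spin":0},{"offset":[0.018,0.003,0],"spin":0},{"offset":[0.024,0.004,0],"spin":0},{"offset":[0.028,0.005,0],"spin":0},{"offset":[0.031,0.0055,0],"spin":0},{"offset":[0.034,0.006,0],"spin":0},{"offset":[0.036,0.006,0],"spin":0}]' 0
python3 -m crank '[{"offset":[0.001,0,0],"spin":0},{"offset":[0.002,0,0],"spin":0},{"offset":[0.002,0,0],"spin":0},{"offset":[0.002,0,0],"spin":0},{"offset":[0.002,0,0],"spin":0},{"offset":[0.002,0,0],"spin":0},{"offset":[0.002,0,0],"spin":0},{"offset":[0.002,0,0],"spin":0}]' 0
python3 -m crank '[{"offset":[0.001,0,0],"spin":0},{"offset":[0.0015,0,0],"spin":0},{"offset":[0.0015,0,0],"spin":0},{"offset":[0.0015,0,0],"spin":0},{"offset":[0.0015,0,0],"spin":0},{"offset":[0.0015,0,0],"spin":0},{"offset":[0.0015,0,0],"spin":0},{"offset":[0.0015,0,0],"spin":0}]' 0
```

```text
clock: 54.87
eef_pos: [644.8, 123.2, 18.6]
eef_rot: [-3.131, -0.013, -2.958]
wrist_force: [0.6, 0.2, -0.0]
finger_gap: 0.4
clock: 55.53
eef_pos: [646.6, 123.2, 18.6]
eef_rot: [-3.131, -0.013, -2.958]
wrist_force: [-2.7, -0.0, 1.7]
finger_gap: 0.3
clock: 56.2
eef_pos: [647.6, 123.2, 18.6]
eef_rot: [-3.131, -0.015, -2.957]
wrist_force: [-8.0, -0.3, 4.1]
finger_gap: 0.2
```

```bash
python3 -m crank '[{"offset":[-0.025,-0.005,0],"spin":0},{"offset":[-0.05,0.01,0.01],"spin":0},{"offset":[-0.07,0.035,0.03],"spin":0},{"offset":[-0.07,0.07,0.03],"spin":0},{"offset":[-0.07,0.105,0.03],"spin":0},{"offset":[-0.07,0.14,0.03],"spin":0},{"offset":[-0.07,0.17,0.03],"spin":0},{"offset":[-0.07,0.17,0.01],"spin":0}]' 0
python3 -m crank '[{"offset":[0,0,-0.01],"spin":0},{"offset":[0.006,0.001,-0.01],"spin":0},{"offset":[0.012,0.002,-0.01],"spin":0},{"offset":[0.018,0.003,-0.01],"spin":0},{"offset":[0.024,0.004,-0.01],"spin":0},{"offset":[0.029,0.005,-0.01],"spin":0},{"offset":[0.033,0.006,-0.01],"spin":0},{"offset":[0.033,0.006,-0.01],"spin":0}]' 0
```

```text
clock: 56.87
eef_pos: [579.0, 299.1, 32.3]
eef_rot: [-3.133, -0.007, -2.953]
wrist_force: [0.1, 0.8, -0.2]
finger_gap: 0.5
clock: 57.53
eef_pos: [612.8, 305.0, 22.4]
eef_rot: [-3.133, -0.006, -2.954]
wrist_force: [-0.7, 0.3, -0.1]
finger_gap: 0.2
```

```bash
python3 -m crank '[{"offset":[0.001,0,0],"spin":0},{"offset":[0.002,0,0],"spin":0},{"offset":[0.002,0,0],"spin":0},{"offset":[0.002,0,0],"spin":0},{"offset":[0.002,0,0],"spin":0},{"offset":[0.002,0,0],"spin":0},{"offset":[0.002,0,0],"spin":0},{"offset":[0.002,0,0],"spin":0}]' 0
python3 -m crank '[{"offset":[-0.025,-0.005,0],"spin":0},{"offset":[-0.05,-0.01,0.01],"spin":0},{"offset":[-0.085,-0.02,0.03],"spin":0},{"offset":[-0.12,-0.02,0.06],"spin":0},{"offset":[-0.15,-0.02,0.09],"spin":0},{"offset":[-0.18,-0.02,0.12],"spin":0},{"offset":[-0.2,-0.02,0.15],"spin":0},{"offset":[-0.2,-0.02,0.17],"spin":0}]' 0
python3 -m crank '[{"offset":[-0.02,-0.03,0.01],"spin":0},{"offset":[-0.04,-0.06,0.02],"spin":0},{"offset":[-0.06,-0.09,0.02],"spin":0},{"offset":[-0.08,-0.12,0.02],"spin":0},{"offset":[-0.08,-0.15,0.02],"spin":0},{"offset":[-0.08,-0.15,0.02],"spin":0},{"offset":[-0.08,-0.15,0.02],"spin":0},{"offset":[-0.08,-0.15,0.02],"spin":0}]' 0
python3 - <<'E'
from h import *
ps=cams();q=rest(ps);print(q,rest(ps[:1]),carts(ps))
q=q[1];a=np.radians(q[2])
for s in(1,-1):
    e=np.array(q[:2])+s*130*np.array([-np.sin(a),np.cos(a)])-[682.5,218.9];print(s,e@[.983,.182])
save(ps[0],"z1",(140,160,420,180),1.9)
save(ps[0],"z2",(160,180,200,100))
E
```

```text
clock: 58.2
eef_pos: [613.7, 305.0, 22.3]
eef_rot: [-3.133, -0.009, -2.954]
wrist_force: [-8.1, -0.4, 2.9]
finger_gap: 0.5
clock: 58.87
eef_pos: [410.9, 285.3, 195.9]
eef_rot: [-3.134, -0.006, -2.952]
wrist_force: [1.1, 0.2, 0.9]
finger_gap: 0.3
clock: 59.53
eef_pos: [331.2, 135.7, 216.2]
eef_rot: [-3.135, -0.006, -2.953]
wrist_force: [-0.6, 0.1, 0.0]
finger_gap: 0.2
(2, [np.float64(657.3), np.float64(233.1), 10.7, np.float64(0.7)]) (1, [np.float64(657.5), np.float64(233.1), 10.7, np.float64(0.94)]) []
1 -22.664918013901044
-1 -21.709481986099046
```

View pics/z1.png

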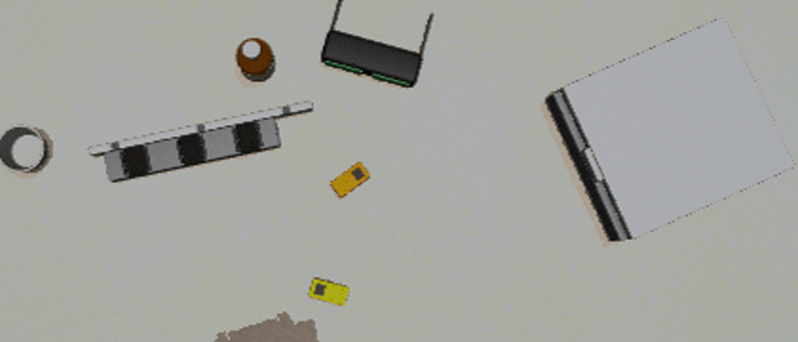

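View pics/z2.png

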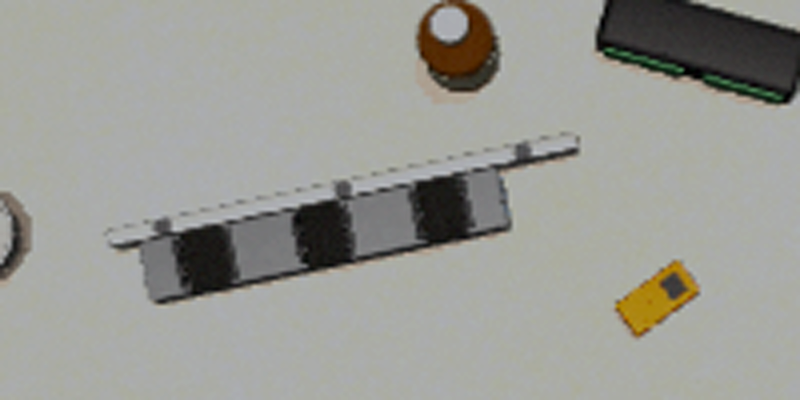

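```bash
python3 -c "
from cell import manip
print(manip.sign_off())"
```

```text
the job is handed in; nothing more can be done
None
```

I put all four blue cartridges flat in the drawer, pushed it shut, slid the rest flush against the rail, and handed the job in at about 60 s of robot time.

- **Cartridges:** Four blue ones were on the table. All four showed flat in the drawer before I shut it, and the last pictures show none left on the table.
- **Drawer:** I pushed on the front panel until it stopped moving with about 22 N on the wrist, so I take it as fully shut. The last picture shows the front panel tight against the unit; I did not measure the drawer's position after backing off.
- **Rest:** I pushed it end by end on the table until both ends pressed firmly against the rail (8 to 20 N). My last fit put the end points at x = -22.7 and -21.7 mm, against a target of -22. Yaw came out at 10.7°, with the rail at 10.5°.
- **Check that fitted poorly:** Fitting the rest in both cameras together gave a low overlap (0.70), probably because the rail and gel bottle hide part of it from the scene camera. The top camera alone fitted well (0.94) and gave the same position.
- **Left alone:** I did not touch the gel bottle, pot, goggles, or the orange and yellow look-alikes.

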